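# Zero the reader's peak pointer and hold the probe on the cassette window

### The job

Turn the knob on top of the reader counter-clockwise until its pointer is right back at the zero stop. Then take the probe out of its holder and hold its nose on the middle of the oblong result window of the cassette in the sloping stand, square to the cassette's face and pressing lightly, so that the spring nose is about half-way in (some 4 mm), never hard. Finish like that, still holding the probe steadily on the window, with the pointer left at zero and the loose things around left where they are.

Things in the scene. Friction and masses are not known exactly. Their poses are not given: they have to be found in the camera images.
- reader: White fixed bench reader, 130 x 130 mm, 58 mm high, a round pale dial (radius 52 mm) on top. Origin: centre of its underside; z up, x away from its front, y to its left. The knob's axis is vertical through the origin. The scale starts at zero on the y side, by a small steel stop pin, and runs clockwise seen from above.
- knob (a joint): Angle of the reader's knob with its thin peak pointer: rad, 0 at the zero stop, growing clockwise seen from above to 1.75 at the far stop; friction 0.03 N m, stays where left. Bar grip 12 mm thick, 38 long, 26 high (66 to 92 mm above the table) on a round skirt of 19 mm radius. At 0 bar and pointer lie along the reader's y, pointer to +y; at angle a they are turned clockwise by a.
- knob_top (a point): Centre of the top face of the knob's bar grip, 92 mm above the table, on the knob's axis. Its y axis lies along the bar, towards the pointer; z up.
- holder: Grey fixed holder: base 100 x 90 mm, 10 mm thick, with an upright rectangular well whose outside is 54 x 42 mm and whose rim is 60 mm above the table (inside 38 x 26 mm, 2 mm clear of the probe on each side). Origin: centre of its underside; z up, x along the well's long side.
- probe: Hand probe, about 0.15 kg: white rectangular barrel 34 (x) by 22 (y) by 120 mm (z), a steel spring nose sticking 12 mm out of its lower end. Origin: centre of the barrel's bottom face; z along the barrel away from the nose. Starts upright in the holder, bottom face 25 mm and top 145 mm above the table, so the upper 85 mm stands free; lifted straight up 55 mm it clears the well.
- nose (a joint): How far the probe's spring nose is pushed in: 0 (fully out) to 0.008 m (fully in, hard stop). Spring: about 1.6 N to start it moving, 0.4 N more per mm, about 3.2 N half-way in, 4.8 N fully in.
- nose_tip (a point): End of the probe's nose (10 mm diameter, rounded end): 12 mm below the probe's origin along its -z when the nose is out. It moves with the nose.
- stand: Grey fixed stand, base 130 x 130 mm, with a sloping top plate: 20 degrees, falling towards its front (its -x side), 34 mm high at the front to 76 mm at the back. Origin: centre of its underside; z up.
- cassette: White test cassette clipped into the sloping stand, fixed, 30 x 88 x 8 mm, with a pale oblong result window (12 x 20 mm) near its middle and a round dark sample well towards one end. Origin: centre of its underside; z square to its face (20 degrees off vertical), y along it towards the well. Mid-face about 63 mm above the table; the lips around it are 1 mm lower.
- window (a point): Centre of the result window on the face of the cassette in the stand: 10 mm from the cassette's middle, on the side away from the round well. z points out of the face, square to it.
- spare_cassette_a: Loose test cassette of the same make lying flat on the table, 30 x 88 x 8 mm; not part of the job. Origin: middle of its underside (as it stands or lies).
- spare_cassette_b: Another loose cassette lying flat on the table, 30 x 88 x 8 mm; not part of the job. Origin: middle of its underside (as it stands or lies).
- vial: Small loose bottle, 26 mm diameter, 55 mm high, standing; not part of the job. Origin: middle of its underside (as it stands or lies).
- reagent: Loose bottle, 34 mm diameter, 70 mm high, standing; not part of the job. Origin: middle of its underside (as it stands or lies).
- marker: Loose marker pen lying on the table, 130 x 14 mm; not part of the job. Origin: middle of its underside (as it stands or lies).
- phone: Loose keypad phone lying flat, 55 x 115 x 14 mm; not part of the job. Origin: middle of its underside (as it stands or lies).
Not all that is in view belongs to the job. Leave any blue or pink look-alike of the holder alone.

How it is judged:
On the way, in this order (a step that is already met when the one before it is completed fails the run):
1. the knob and pointer are back at the zero stop (within 4 degrees), with the probe still in its holder (value of joint knob below 0.07 rad and distance of probe from where it was at the start of the episode below 0.02 m), for 0.2 s.
2. the probe is out of the holder, carried by the fingers (height (world z) of probe above 0.07 m and contact force between probe and the fingers above 1 N and contact force between probe and holder below 0.1 N), for 0.2 s.
3. the probe's nose is on the window, square to the face, pushed about half in (distance between nose_tip and window below 0.006 m and angle between the z axis of probe and the z axis of cassette, either way round below 0.105 rad and value of joint nose between 0.0015 and 0.0068 m and contact force between probe and cassette between 1 and 9 N), for 0.3 s.
At the end, for the whole second after the job is handed in: Held for the last second by the fingers: nose tip within 6 mm of the window centre, probe within 6 degrees of square to the face, nose 1.5 to 6.8 mm in, contact force 1 to 9 N, probe still; knob within 4 degrees of zero; loose bystanders within 30 mm of their start (all of step 3 and value of joint knob below 0.07 rad and contact force between probe and the fingers above 1 N and contact force between probe and holder below 0.1 N and contact force between probe and stand below 9 N and linear speed of probe below 0.02 m/s and distance of each of spare_cassette_a, spare_cassette_b, vial, reagent, marker, phone from where it was at the start of the episode below 0.03 m); the arm keeps its last pose, push and grip.
It fails at once if the probe is pressed hard on the cassette or the stand (over 20 N) (contact force between probe and stand above 20 N).
It fails at once if a loose bystander is moved more than 30 mm (distance of any of spare_cassette_a, spare_cassette_b, vial, reagent, marker, phone from where it was at the start of the episode above 0.03 m).
It also fails if it takes over 51 s, if anything falls off the work surface, if the arm or the gripper's body presses on something with over 40 N, if the wrist force passes 120 N, or if a joint passes its speed limit or range.

### The arm

A 6-joint arm with a two-finger parallel gripper is mounted at the origin on the work surface. World frame = base frame: x ahead of the robot, y to its left, z up, the work surface at z = 0. Lengths are in m, angles in rad, forces in N, time in s.
With the tool pointing down it reaches from about 0.375 to 0.9 m from the base axis. Payload 3.1 kg.
Tool frame: the origin (TCP) lies midway between the tips of the shut fingers; the grasp point (between the pads) lies 19 mm behind it (manip.pinch_z is the distance from the TCP to the grasp point, in m); z points along the fingers, y is the line along which they close (so a half turn about z gives the same grasp; the last joint's range is limited). The gripper opens to 85 mm and grips with 20 to 120 N. Pads are 22 mm wide; open, the fingers measure 114 mm over their backs; the gripper's body (76 mm by 85 mm) begins 54 mm behind the grasp point. The pads swing forward as they close: fully open they stand 13 mm farther back than shut.
Start: joints at [-1.329, 0.527, 1.433, -0, 1.181, -0.178], TCP at [0.255, -0.571, 0.231] pointing down, gripper open.
Joint ranges: [-3.08, 3.08], [-0.75, 2.2], [0.22, 2.44], [-1.43, 4.57], [0, 2.65], [-2.85, 2.85]. Speed limits (rad/s): [2.79, 2.79, 3.14, 3.14, 3.14, 3.14].

### API

Orientations are given as a unit quaternion [x, y, z, w].
In Python, from station import manip, viewer, ticket gives the robot as it stands.
- The arm moves only by the shell command python3 -m creep 'ROWS' [FORCE]. ROWS is JSON, a list of rows, each an object with "slide": the shift along the tool's x, y, z in cm, a list of three; "angular": the turn, a rotation vector about the tool's x, y, z in rad, a list of three; "claw": the opening, from -1 (shut) to 1 (fully open). A call has 1 to 10 rows; each row shifts and turns the commanded pose from where the row before left it, along the tool's axes as they then stand; what a row does not reach is not made up. A row lasts 1/12 s, in which the tool goes at most 41.7 mm and 7.16 degrees, less where a joint would pass 70% of its speed; a pose out of reach is approached as far as the arm can. A call with a gripper value outside its range is refused whole. The fingers move at their own pace and stop on an object; FORCE is the grip in N (left out, the last holds). Time passes only in rows, so rows that do not move let the fingers close. It gives the time, the measured TCP pose, the force, the opening and the grip force at its end, in the units of the state.
- manip.sense(): the state, without advancing time (a new reading comes with each control period).
- viewer.snapshot(name): name is "scene" or "side" or "wrist"; returns the picture (400x640x3 uint8, blue, green, red); there is no depth.
- viewer.calibration(name): a dict with "fov_y" (degrees; the focal length in pixels is half the picture's height over the tangent of half this angle, whatever the lens; pixels are square), "cx", "cy" (the principal point, pixels), "T" (4x4, takes a point from camera to world coordinates); the wrist camera has in their place "tool_from_camera" (4x4, takes a point from camera to tool coordinates, whose origin is the TCP and whose axes are the flange's). Camera axes: x right, y up, looking along -z (the intrinsics and any distortion apply to the point x, -y, -z); pixel columns grow to the right and rows downward; lengths in m; the calibration is good to about 2 mm. A picture is of the moment at which its call begins: read the wrist's pose just before it. calibration takes no time and is no camera call.
- ticket.sign_off(): hands the job in; it is judged then, once.
The state is a dict: "t": time; "q": joint angles; "qd": joint speeds; "tau": joint torques, N m; "tcp_pos": TCP position; "tool_rot": TCP orientation; "force": force on the tool from outside, world axes, zero at the start; "ft_torque": the same for the moment, N m; "finger_gap": opening from 0.0 (shut) to 1.0 (fully open); "gripper_force": force on a finger pad.
Only numpy, scipy, OpenCV 4.12 (cv2) and the standard library are available. Lean on these libraries where they do the work, as an engineer would, in place of code of your own. Each camera call takes 0.05 s, during which the arm holds its last target. There are 200 camera calls.

## Working session

There is one attempt and no reset: what is moved stays moved. The work goes in short steps, Python scripts to look and compute and a shell command to move; the robot and the scene stay as the last step left them, time stands still between calls to the robot, and variables do not carry over. Pictures are saved under pics/ and viewed, at most 10 in all, crops included, and the job is handed in when it is done.

```bash
mkdir -p pics; ls
python3 - <<'E'
from station import manip, viewer
import cv2, json
s=manip.sense(); print({k:(v if not hasattr(v,'tolist') else v.tolist()) for k,v in s.items()}, manip.pinch_z)
for n in ("scene","side"):
    im=viewer.snapshot(n); cv2.imwrite(f"pics/{n}0.png",im); c=viewer.calibration(n); print(n,c)
print(viewer.calibration("wrist"))
im=viewer.snapshot("wrist"); cv2.imwrite("pics/wrist0.png",im)
E
```

```text
pics
{'t': 0.0, 'q': [-1.3295343158184432, 0.5284758272463977, 1.4339065667151851, -3.068571902590563e-05, 1.1813913977576476, -0.17851948052684377], 'qd': [-0.000445679378241093, 0.00028335654772033503, -0.001467190803065266, -1.1406268265397424e-05, -0.0004945673573707246, 0.00176125810665372], 'tau': [0.00203379153390415, -44.234068393707275, -17.802211046218872, -5.576715579991287e-05, 0.008577287953812629, 6.793876821120648e-06], 'tcp_pos': [0.25455925553014197, -0.5700243456402029, 0.2303263255198168], 'tool_rot': [0.9780518854568032, 0.20835863268097116, -4.838778985509634e-05, -0.0010895872292889634], 'force': [1.0053229993250976, -0.3905104953489832, -0.1235062675733849], 'ft_torque': [-0.05036805384199847, 0.017722640649523284, 0.0037105455013612962], 'gripper_force': 0.0, 'finger_gap': 1.0021806065299124} 0.0187
scene {'fov_y': 45.2464318788276, 'cx': 320.35106217380365, 'cy': 193.15685517836164, 'T': array([[ 0.77498287, -0.41568446,  0.47603359,  1.03333115],
       [ 0.63197089,  0.51424667, -0.57979578, -0.56921743],
       [-0.0037866 ,  0.75017117,  0.66123284,  0.79
[... 151 characters left out ...]
00368, 'T': array([[-0.73364885,  0.45537287, -0.50437577, -0.04195746],
       [-0.67927205, -0.51185595,  0.52592107,  0.62340153],
       [-0.01867755,  0.72844975,  0.68484459,  0.83185575],
       [ 0.        ,  0.        ,  0.        ,  1.        ]])}
{'fov_y': 59.41438292666012, 'cx': 322.19914558501773, 'cy': 205.53731535792497, 'tool_from_camera': array([[ 4.58968711e-04,  9.54324513e-01,  2.98771674e-01,
         7.57070789e-02],
       [ 9.99999879e-01, -3.84980077e-04, -3.06497365e-04,
        -7.73594638e-04],
       [-1.77476807e-04,  2.98771778e-01, -9.54324574e-01,
        -1.43701400e-01],
       [ 0.00000000e+00,  0.00000000e+00,  0.00000000e+00,
         1.00000000e+00]])}
```

View pics/scene0.png

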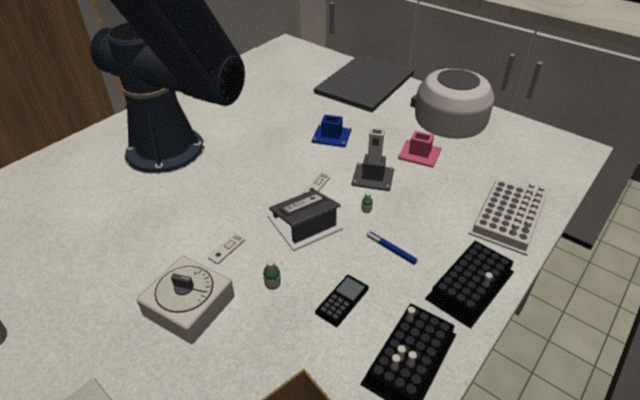

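View pics/side0.png

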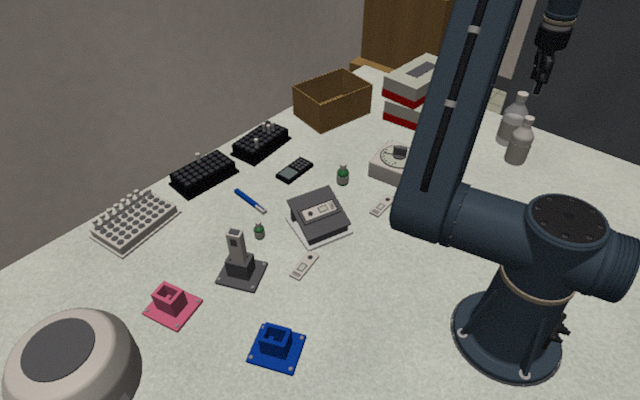

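The scene view shows the reader (185,297) with its knob at (182,282), the stand (305,215) with the cassette at (304,203), and the holder (373,175) with the probe top at (377,132). In the side view the probe top is at (235,232), the cassette at (320,210) and the reader partly behind the arm at (393,160).

```bash
cat > h.py <<'E'
import numpy as np, cv2
from station import manip, viewer
from scipy.spatial.transform import Rotation as R
def cam(n,s=None):
    c=viewer.calibration(n); f=200/np.tan(np.radians(c["fov_y"]/2))
    if n=="wrist":
        T=np.eye(4); T[:3,:3]=R.from_quat(s["tool_rot"]).as_matrix(); T[:3,3]=s["tcp_pos"]; T=T@c["tool_from_camera"]
    else: T=np.array(c["T"])
    return T,f,c["cx"],c["cy"]
def ray(C,u,v):
    T,f,cx,cy=C; d=T[:3,:3]@np.array([(u-cx)/f,-(v-cy)/f,-1]); return T[:3,3],d/np.linalg.norm(d)
def onz(C,u,v,z):
    o,d=ray(C,u,v); return o+d*(z-o[2])/d[2]
def onplane(C,u,v,p,n):
    o,d=ray(C,u,v); return o+d*((np.array(p)-o)@n)/(d@n)
def pix(C,p):
    T,f,cx,cy=C; q=T[:3,:3].T@(np.array(p)-T[:3,3]); return cx+f*q[0]/-q[2], cy-f*q[1]/-q[2]
def tri(rs):
    A=np.zeros((3,3));b=np.zeros(3)
    for o,d in rs: M=np.eye(3)-np.outer(d,d);A+=M;b+=M@o
    return np.linalg.solve(A,b)
E
python3 - <<'E'
from h import *
S,D=cam("scene"),cam("side")
for n,a,b,z in (("knob",(182,279),(399,152),.092),("probetop",(377,132),(235,232),.145),("window",(300,206),(320,210),.063),("holder",(373,177),(241,274),.01)):
    print(n,onz(S,*a,z).round(3),onz(D,*b,z).round(3),tri([ray(S,*a),ray(D,*b)]).round(3))
a=cv2.imread("pics/scene0.png")
c=[cv2.resize(a[y:y+100,x:x+130],(780,600),interpolation=3)[:, :] for x,y in((130,240),(260,165),)]
c+= [cv2.resize(a[110:210,320:450],(780,600),interpolation=3)]
d=cv2.imread("pics/side0.png")
c+= [cv2.resize(d[170:270,250:380],(780,600),interpolation=3)]
g=np.vstack([np.hstack(c[:2]),np.hstack(c[2:])]); cv2.imwrite("pics/crop.png",cv2.resize(g,(780,600),interpolation=cv2.INTER_AREA))
E
```

```text
knob [ 0.478 -0.298  0.092] [ 0.457 -0.272  0.092] [ 0.467 -0.292  0.077]
probetop [0.529 0.261 0.145] [0.521 0.26  0.145] [0.526 0.261 0.143]
window [0.497 0.012 0.063] [0.487 0.025 0.063] [0.492 0.019 0.055]
holder [0.532 0.255 0.01 ] [0.518 0.267 0.01 ] [0.526 0.264 0.001]
```

View pics/crop.png

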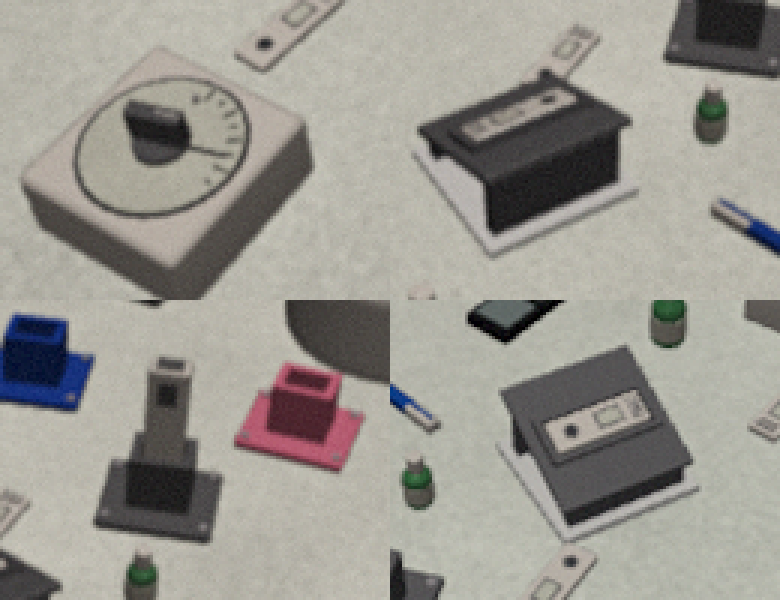

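The crops show the pointer as a dark line from the knob to about scene pixel (205,291). The cassette's round well is on the stand's +y end in both views, with the window towards the other end. Next I hover over the reader and look with the wrist camera.

```bash
python3 -m creep '[{"slide":[3.1,-1.7,0],"angular":[0,0,0],"claw":1},{"slide":[3.1,-1.7,0],"angular":[0,0,0],"claw":1},{"slide":[3.1,-1.7,0],"angular":[0,0,0],"claw":1},{"slide":[3.1,-1.7,0],"angular":[0,0,0],"claw":1},{"slide":[3.1,-1.7,0],"angular":[0,0,0],"claw":1},{"slide":[3.1,-1.7,0],"angular":[0,0,0],"claw":1},{"slide":[3.1,-1.7,0],"angular":[0,0,0],"claw":1},{"slide":[3.1,-1.7,0],"angular":[0,0,0],"claw":1},{"slide":[3.1,-1.7,0],"angular":[0,0,0],"claw":1},{"slide":[3.1,-1.7,0],"angular":[0,0,0],"claw":1}]' 
python3 -m creep '[{"slide":[0,0,0],"angular":[0,0,0],"claw":1},{"slide":[0,0,0],"angular":[0,0,0],"claw":1},{"slide":[0,0,0],"angular":[0,0,0],"claw":1}]'
python3 - <<'E'
from h import *
import json
s=manip.sense(); im=viewer.snapshot("wrist"); cv2.imwrite("pics/w1.png",im)
json.dump({k:np.array(s[k]).tolist() for k in("tcp_pos","tool_rot","q")},open("w1.json","w")); print(open("w1.json").read())
E
```

```text
t: 0.98
tcp_pos: [0.4692, -0.2875, 0.2311]
tool_rot: [0.978, 0.208, -0.0, -0.0]
force: [-0.2, 0.2, 0.4]
finger_gap: 0.998
gripper_force: 0.0
t: 1.23
tcp_pos: [0.4685, -0.2891, 0.2312]
tool_rot: [0.978, 0.209, -0.0, 0.0]
force: [-0.2, 0.2, -0.2]
finger_gap: 1.004
gripper_force: 0.0
{"tcp_pos": [0.4684651162666986, -0.28913809049084405, 0.2311704489369789], "tool_rot": [0.9779585538195605, 0.20879892679962442, -0.00026266528398834313, 7.86474884413565e-05], "q": [-0.7557091963713158, 0.4276466655124627, 1.6207496813491953, -0.0005872613429482691, 1.0933656544118262, 0.3946636939861945]}
```

View pics/w1.png

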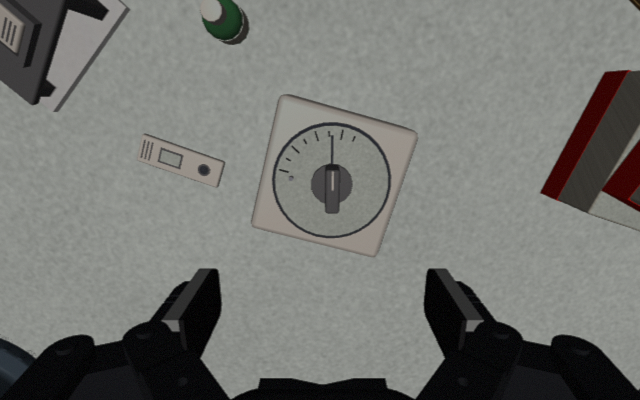

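The wrist view shows the dial centred near (332,181), the pointer straight up to (332,136), and the zero stop pin at the left, about (291,178). The knob therefore has to turn about 1.4 rad counter-clockwise.

Run:
```python
from h import *
import json
s=json.load(open("w1.json")); C=cam("wrist",s); im=cv2.imread("pics/w1.png"); g=cv2.cvtColor(im,6)
m=np.zeros_like(g); roi=g[100:255,255:415]
m[100:255,255:415]=(roi<90)*255
cs,_=cv2.findContours(m,cv2.RETR_EXTERNAL,2)
c=max(cs,key=cv2.contourArea)
print(cv2.fitEllipse(c),len(c))
e=[onz(C,*p[0].astype(float),.058)[:2] for p in c]
(x,y),r=cv2.minEnclosingCircle(np.array(e,np.float32)); print("dial",x,y,r)
w=(im.min(2)>95)&(im.min(2)<255); 
# bodies: knob bar top
cv2.imwrite("pics/k1.png",cv2.resize(im[90:260,240:430],(760,680)[:2] if 0 else (670,600),interpolation=3))
for n,p,z in (("pointer tip",(332,136),.068),("bartop A",(332,166),.092),("bar B",(332,212),.092),("pin",(291,178),.06),("dial ctr",(332,181),.058)):
    print(n,onz(C,*p,z).round(4))
```

```text
((331.11181640625, 179.84103393554688), (114.7483901977539, 117.70150756835938), 80.34840393066406) 168
dial 0.47020405530929565 -0.29664796590805054 0.055198557674884796
pointer tip [ 0.5104 -0.2789  0.068 ]
bartop A [ 0.4905 -0.2873  0.092 ]
bar B [ 0.4545 -0.3038  0.092 ]
pin [ 0.4597 -0.2609  0.06  ]
dial ctr [ 0.4721 -0.2967  0.058 ]
```

View pics/k1.png

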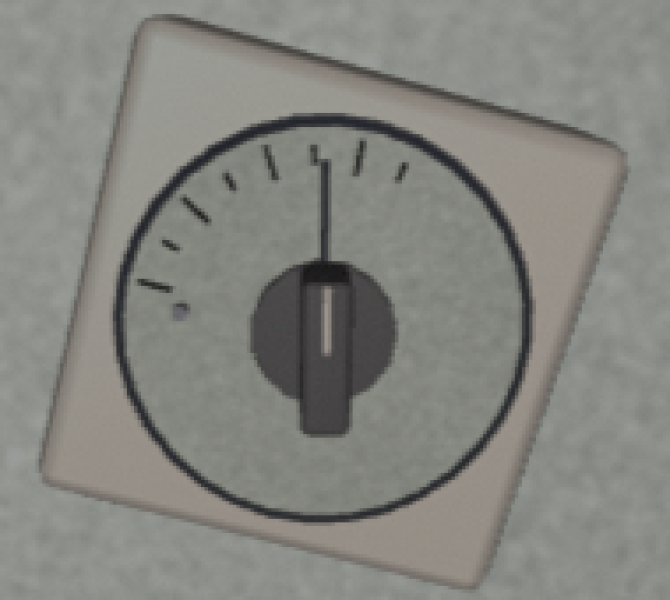

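```bash
python3 -m creep '[{"slide":[-0.15,0.75,3],"angular":[0,0,0],"claw":1},{"slide":[0,0,4],"angular":[0,0,0],"claw":0.2},{"slide":[0,0,4],"angular":[0,0,0],"claw":0},{"slide":[0,0,3.5],"angular":[0,0,0],"claw":0},{"slide":[0,0,1.4],"angular":[0,0,0],"claw":0},{"slide":[0,0,0],"angular":[0,0,0],"claw":0},{"slide":[0,0,0],"angular":[0,0,0],"claw":0}]' 30
python3 -m creep '[{"slide":[0,0,0],"angular":[0,0,0],"claw":-1},{"slide":[0,0,0],"angular":[0,0,0],"claw":-1},{"slide":[0,0,0],"angular":[0,0,0],"claw":-1},{"slide":[0,0,0],"angular":[0,0,0],"claw":-1},{"slide":[0,0,0],"angular":[0,0,0],"claw":-1},{"slide":[0,0,0],"angular":[0,0,0],"claw":-1},{"slide":[0,0,0],"angular":[0,0,0],"claw":-1}]' 30
python3 -c "
from h import *
s=manip.sense(); print(s['ft_torque'],s['force'],s['q'][5])"
```

```text
t: 1.87
tcp_pos: [0.4693, -0.2976, 0.0716]
tool_rot: [0.978, 0.207, -0.001, -0.001]
force: [0.4, 0.4, 0.4]
finger_gap: 0.497
gripper_force: 0.0
t: 2.45
tcp_pos: [0.4707, -0.2972, 0.0742]
tool_rot: [0.978, 0.209, 0.001, 0.001]
force: [-1.5, -0.0, 6.4]
finger_gap: 0.132
gripper_force: 32.8
[ 0.04284689  0.29230547 -0.06596594] [-1.50778304 -0.01680229  6.38062698] 0.3873506386369435
```

```bash
python3 -m creep '[{"slide":[0,0,-0.2],"angular":[0,0,0],"claw":-1},{"slide":[0,0,0],"angular":[0,0,-0.11],"claw":-1},{"slide":[0,0,0],"angular":[0,0,-0.12],"claw":-1},{"slide":[0,0,0],"angular":[0,0,-0.12],"claw":-1},{"slide":[0,0,0],"angular":[0,0,-0.12],"claw":-1},{"slide":[0,0,0],"angular":[0,0,-0.12],"claw":-1},{"slide":[0,0,0],"angular":[0,0,-0.12],"claw":-1},{"slide":[0,0,0],"angular":[0,0,-0.12],"claw":-1},{"slide":[0,0,0],"angular":[0,0,-0.12],"claw":-1},{"slide":[0,0,0],"angular":[0,0,-0.12],"claw":-1}]'
python3 -m creep '[{"slide":[0,0,0],"angular":[0,0,-0.1],"claw":-1},{"slide":[0,0,0],"angular":[0,0,-0.05],"claw":-1},{"slide":[0,0,0],"angular":[0,0,0],"claw":-1}]'
python3 - <<'E'
from h import *
s=manip.sense(); x=R.from_quat(s["tool_rot"]).as_matrix()[:,0]
print(s['ft_torque'],s['force'],s['q'][5],np.degrees(np.arctan2(x[1],x[0])))
# reader y dir from w1: pointer/tick
import json
C=cam("wrist",json.load(open("w1.json"))); f=3.527
P=lambda u,v:onz(C,240+u/f,90+v/f,.058)[:2]
a=P(155,286)-np.array([.4702,-.2966]); b=P(180,16)-P(600,135); c=P(45,440)-P(128,50)
for d in(a,b,c): print(np.degrees(np.arctan2(d[1],d[0])))
E
```

```text
t: 3.28
tcp_pos: [0.4715, -0.2976, 0.0743]
tool_rot: [0.733, 0.68, 0.0, 0.002]
force: [2.7, -2.6, -6.8]
finger_gap: 0.133
gripper_force: 31.4
t: 3.53
tcp_pos: [0.4716, -0.2977, 0.0743]
tool_rot: [0.682, 0.731, 0.0, 0.002]
force: [2.8, -2.6, -8.0]
finger_gap: 0.129
gripper_force: 31.2
[-0.29536227 -0.62124666  0.00928793] [ 2.75367762 -2.59244578 -7.96691873] -0.8335656143158251 93.9925925971776
98.54591117730646
98.90886837590902
-170.48353340635921
```

```bash
C='from h import *
s=manip.sense(); x=R.from_quat(s["tool_rot"]).as_matrix()[:,0]
print(s["ft_torque"],s["q"][5],np.degrees(np.arctan2(x[1],x[0])))'
python3 -m creep '[{"slide":[0,0,0],"angular":[0,0,-0.05],"claw":-1},{"slide":[0,0,0],"angular":[0,0,-0.02],"claw":-1},{"slide":[0,0,0],"angular":[0,0,0],"claw":-1}]' |tail -4; python3 -c "$C"
python3 -m creep '[{"slide":[0,0,0],"angular":[0,0,-0.02],"claw":-1},{"slide":[0,0,0],"angular":[0,0,0],"claw":-1},{"slide":[0,0,0],"angular":[0,0,0],"claw":-1}]' |tail -4; python3 -c "$C"
python3 -m creep '[{"slide":[0,0,0],"angular":[0,0,-0.02],"claw":-1},{"slide":[0,0,0],"angular":[0,0,0],"claw":-1},{"slide":[0,0,0],"angular":[0,0,0],"claw":-1}]' |tail -4; python3 -c "$C"
```

```text
tool_rot: [0.657, 0.754, 0.0, 0.002]
force: [4.7, -2.2, -9.0]
finger_gap: 0.131
gripper_force: 31.0
[-0.42871449 -0.83549266 -0.00088209] -0.9019233120450085 97.90449561749823
tool_rot: [0.65, 0.76, 0.0, 0.002]
force: [4.6, -2.7, -8.5]
finger_gap: 0.13
gripper_force: 31.0
[-0.42712421 -0.81717954 -0.0150415 ] -0.9209802632789106 98.99109415256981
tool_rot: [0.643, 0.766, 0.0, 0.002]
force: [4.8, -3.6, -9.2]
finger_gap: 0.129
gripper_force: 31.6
[-0.43608524 -0.76128792 -0.40041803] -0.9397698155815354 100.02491993722322
```

The torque rise to 0.4 N m at about 100° marks the stop. Releasing, rising and checking.

```bash
python3 -m creep '[{"slide":[0,0,0],"angular":[0,0,0],"claw":0},{"slide":[0,0,0],"angular":[0,0,0],"claw":0},{"slide":[0,0,0],"angular":[0,0,0],"claw":0},{"slide":[0,0,-1],"angular":[0,0,0],"claw":0},{"slide":[0,0,-4],"angular":[0,0,0],"claw":0},{"slide":[0,0,-4],"angular":[0,0,0],"claw":0},{"slide":[0,0,-4],"angular":[0,0,0],"claw":0},{"slide":[0,0,-4],"angular":[0,0,0],"claw":0},{"slide":[0,0,0],"angular":[0,0,0],"claw":0},{"slide":[0,0,0],"angular":[0,0,0],"claw":0}]'
python3 - <<'E'
from h import *
s=manip.sense(); im=viewer.snapshot("wrist"); C=cam("wrist",s)
u,v=map(int,pix(C,[.4702,-.2966,.06])); print(u,v,s["q"])
cv2.imwrite("pics/k2.png",cv2.resize(im[max(v-80,0):v+80,u-100:u+100],(750,600),interpolation=3))
E
```

```text
t: 5.12
tcp_pos: [0.4712, -0.2974, 0.2482]
tool_rot: [0.641, 0.768, -0.0, 0.004]
force: [-0.0, 0.8, -0.3]
finger_gap: 0.5
gripper_force: 0.0
321 176 [-7.63464445e-01  4.13180396e-01  1.59016956e+00 -1.27529893e-04
  1.13093980e+00 -9.42506748e-01]
```

View pics/k2.png

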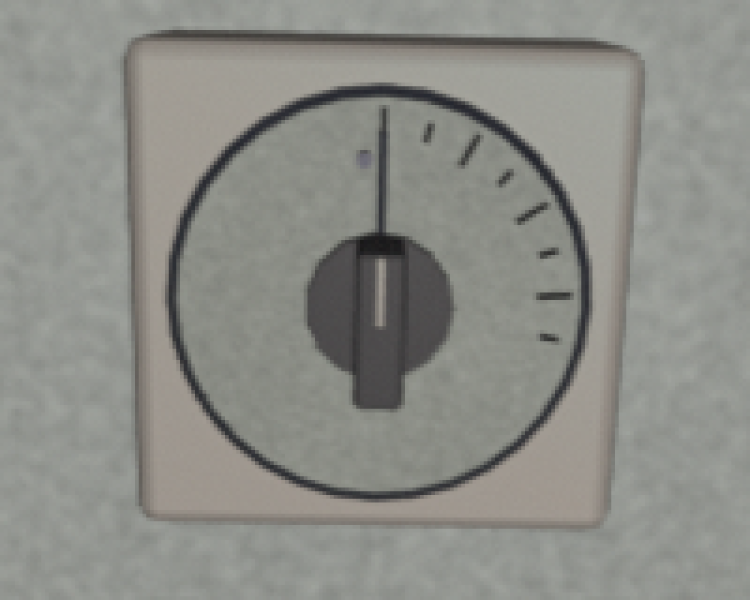

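The pointer is at zero, lined up just past the stop pin. Next I look at the stand and at the probe from above.

```bash
cat > shot.py <<'E'
from h import *
import json,sys
s=manip.sense(); im=viewer.snapshot("wrist"); n=sys.argv[1]; cv2.imwrite(f"pics/{n}.png",im)
json.dump({k:np.array(s[k]).tolist() for k in("tcp_pos","tool_rot","q")},open(n+".json","w")); print(s["q"])
E
python3 -m creep '[{"slide":[3.6,0.85,0],"angular":[0,0,0],"claw":0.5},{"slide":[3.6,0.85,0],"angular":[0,0,0],"claw":1},{"slide":[3.6,0.85,0],"angular":[0,0,0],"claw":1},{"slide":[3.6,0.85,0],"angular":[0,0,0],"claw":1},{"slide":[3.6,0.85,0],"angular":[0,0,0],"claw":1},{"slide":[3.6,0.85,0],"angular":[0,0,0],"claw":1},{"slide":[3.6,0.85,0],"angular":[0,0,0],"claw":1},{"slide":[3.6,0.85,0],"angular":[0,0,0],"claw":1},{"slide":[0,0,0],"angular":[0,0,0],"claw":1},{"slide":[0,0,0],"angular":[0,0,0],"claw":1}]'
python3 -m creep '[{"slide":[0,0,0],"angular":[0,0,0],"claw":1},{"slide":[0,0,0],"angular":[0,0,0],"claw":1}]' >/dev/null
python3 shot.py w2
python3 -m creep '[{"slide":[3.2,1,0],"angular":[0,0,0],"claw":1},{"slide":[3.2,1,0],"angular":[0,0,0],"claw":1},{"slide":[3.2,1,0],"angular":[0,0,0],"claw":1},{"slide":[3.2,1,0],"angular":[0,0,0],"claw":1},{"slide":[3.2,1,0],"angular":[0,0,0],"claw":1},{"slide":[3.2,1,0],"angular":[0,0,0],"claw":1},{"slide":[3.2,1,0],"angular":[0,0,0],"claw":1},{"slide":[3.2,1,0],"angular":[0,0,0],"claw":1},{"slide":[0,0,0],"angular":[0,0,0],"claw":1},{"slide":[0,0,0],"angular":[0,0,0],"claw":1}]'
python3 -m creep '[{"slide":[0,0,0],"angular":[0,0,0],"claw":1},{"slide":[0,0,0],"angular":[0,0,0],"claw":1}]' >/dev/null
python3 shot.py w3
python3 - <<'E'
import cv2,numpy as np,json
from h import *
A=[]
for n,p in(("w2",[.49,.02,.06]),("w3",[.526,.262,.1])):
    im=cv2.imread(f"pics/{n}.png"); u,v=map(int,pix(cam("wrist",json.load(open(n+".json"))),p)); y=min(max(v-130,0),140); x=min(max(u-90,0),460); print(n,u,v,x,y)
    A.append(cv2.resize(im[y:y+260,x:x+180],(400,578),interpolation=3))
cv2.imwrite("pics/m23.png",np.hstack(A))
E
```

```text
t: 6.0
tcp_pos: [0.4841, 0.0012, 0.2428]
tool_rot: [0.639, 0.769, -0.001, -0.002]
force: [-1.0, 0.4, -0.0]
finger_gap: 0.995
gripper_force: 0.0
[-2.34499781e-01  3.24500964e-01  1.75798002e+00 -4.42370619e-04
  1.06098263e+00 -4.12033203e-01]
t: 7.05
tcp_pos: [0.5194, 0.2652, 0.2438]
tool_rot: [0.641, 0.768, -0.0, 0.0]
force: [-0.4, -0.9, -0.6]
finger_gap: 1.001
gripper_force: 0.0
[ 2.77593194e-01  4.55312513e-01  1.52796189e+00 -5.12570799e-04
  1.15953444e+00  1.01174531e-01]
w2 332 158 242 28
w3 331 193 241 63
```

View pics/m23.png

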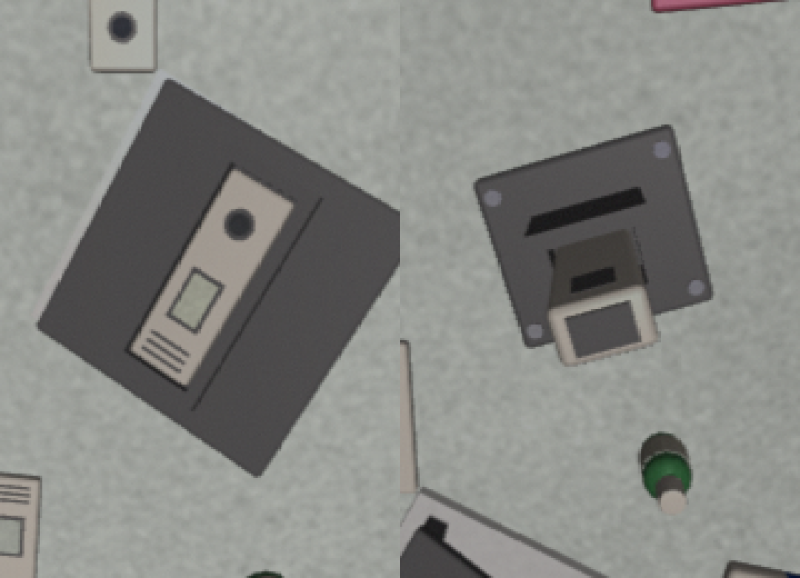

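In the left half the window is centred at w2 pixel (330.7,163), with the round well further up and right. In the right half the probe top is centred at w3 pixel (332.4,211.7), turned about 15° from the tool axes. I now compute exact poses.

Run:
```python
from h import *
import json
S2=json.load(open("w2.json"));S3=json.load(open("w3.json"));C2=cam("wrist",S2);C3=cam("wrist",S3)
k=400/180
# probe
P=lambda x,y,z:onz(C3,241+(x-400)/k,63+y/k,z)
im=cv2.imread("pics/w3.png"); g=cv2.cvtColor(im,6)
m=np.zeros_like(g); sl=(slice(185,230),slice(300,365)); m[sl]=(g[sl]<110)*255
m=cv2.morphologyEx(m,cv2.MORPH_OPEN,np.ones((3,3)))
for c in cv2.findContours(m,0,2)[0]:
    if cv2.contourArea(c)>100: r=cv2.minAreaRect(c); print("dark",r, onz(C3,*r[0],.145).round(4))
print("top",P(603,330.5,.145))
ang=lambda d:np.degrees(np.arctan2(d[1],d[0]))
print("holder edges",ang(P(670,127,.01)-P(475,182,.01)),ang(P(710,298,.01)-P(530,346,.01)),"ctr",np.mean([P(*p,.01) for p in((478,182),(669,127),(710,297),(528,346))],0))
# window
W=lambda x,y:(242+x/k,28+y/k)
im=cv2.imread("pics/w2.png"); g=cv2.cvtColor(im,6).astype(int)
yd=onz(C2,*W(239,224),.063)-onz(C2,*W(197,300),.063); yd[2]=0; yd/=np.linalg.norm(yd)
fx=np.array([yd[1],-yd[0],0]) # candidate x: x = y cross z
m=np.zeros(g.shape,np.uint8); sl=(slice(95,210),slice(290,390)); m[sl]=(g[sl]>110)*255
cs=cv2.findContours(m,0,2)[0]
for c in cs:
    if 1000<cv2.contourArea(c): r=cv2.minAreaRect(c); print("cass",r); b=cv2.boxPoints(r)
for sgn in(1,):
    n=-fx*np.sin(np.radians(20))*sgn+np.array([0,0,np.cos(np.radians(20))])
    w=onplane(C2,*W(197,300),[.49,.02,.063],n); 
    print("window",w)
    for it in range(3): w=onplane(C2,*W(197,300),[w[0],w[1],.063],n)
    print("y",ang(yd),"x",ang(fx),"n",n,"window",w,"well",onplane(C2,*W(239,224),w,n)-w)
    B=np.array([onplane(C2,*p,w,n) for p in b]); print("cassette box edges",[ (round(np.linalg.norm(B[i]-B[i-1]),4),round(ang(B[i]-B[i-1]),1)) for i in range(4)],"ctr",B.mean(0), "ctr->win along y",(B.mean(0)-w)@yd)
    print("proj scene/side",pix(cam("scene"),w),pix(cam("side"),w))
print("TCP3",S3["tcp_pos"],"toolx",ang(R.from_quat(S3["tool_rot"]).as_matrix()[:,0]))
```

```text
dark ((331.6846008300781, 210.6769561767578), (19.207569122314453, 29.90767478942871), 74.74488067626953) [0.5255 0.2612 0.145 ]
dark ((332.0, 201.5), (33.0, 64.0), 90.0) [0.5245 0.2681 0.145 ]
top [0.5261485  0.26050383 0.145     ]
holder edges 25.64453926746755 25.866487124388325 ctr [0.52612311 0.26196247 0.01      ]
cass ((336.0088195800781, 152.31082153320312), (31.718400955200195, 95.22676086425781), 30.846582412719727)
window [0.48910397 0.01604555 0.06313879]
y 71.83671575309715 x -18.163284246902855 n [-0.32497797  0.10661661  0.93969262] window [0.4891117  0.01602084 0.06300001] well [0.01109763 0.03382666 0.        ]
cassette box edges [(np.float64(0.0314), np.float64(163.6)), (np.float64(0.0888), np.float64(69.3)), (np.float64(0.0291), np.float64(-19.6)), (np.float64(0.0872), np.float64(-109.4))] ctr [0.49148672 0.02522094 0.06277754] ctr->win along y 0.009482035267969782
proj scene/side (np.float64(298.6016258691737), np.float64(203.6792333301884)) (np.float64(321.72439353772666), np.float64(207.78239310317213))
TCP3 [0.5190641030393266, 0.2631810006999512, 0.2440414891553324] toolx 100.11982125189107
```

```bash
python3 -m creep '[{"slide":[0,0,0],"angular":[0,0,-0.12],"claw":1},{"slide":[0,0,0],"angular":[0,0,-0.12],"claw":1},{"slide":[-0.5,0.5,0],"angular":[0,0,-0.032],"claw":1},{"slide":[0,0,0],"angular":[0,0,0],"claw":1},{"slide":[0,0,3.5],"angular":[0,0,0],"claw":1},{"slide":[0,0,3.5],"angular":[0,0,0],"claw":1},{"slide":[0,0,3.5],"angular":[0,0,0],"claw":1},{"slide":[0,0,2.5],"angular":[0,0,0],"claw":1},{"slide":[0,0,1.4],"angular":[0,0,0],"claw":1},{"slide":[0,0,0],"angular":[0,0,0],"claw":1}]'
python3 -m creep '[{"slide":[0,0,0],"angular":[0,0,0],"claw":0},{"slide":[0,0,0],"angular":[0,0,0],"claw":-0.2},{"slide":[0,0,0],"angular":[0,0,0],"claw":-1},{"slide":[0,0,0],"angular":[0,0,0],"claw":-1},{"slide":[0,0,0],"angular":[0,0,0],"claw":-1},{"slide":[0,0,0],"angular":[0,0,0],"claw":-1},{"slide":[0,0,0],"angular":[0,0,0],"claw":-1}]' 40
```

```text
t: 8.1
tcp_pos: [0.523, 0.2608, 0.0969]
tool_rot: [0.532, 0.847, -0.003, -0.003]
force: [0.0, 0.1, -0.1]
finger_gap: 1.002
gripper_force: 0.0
t: 8.68
tcp_pos: [0.5265, 0.2627, 0.1019]
tool_rot: [0.531, 0.847, 0.001, 0.001]
force: [0.2, -1.1, 6.7]
finger_gap: 0.389
gripper_force: 41.8
```

```bash
python3 -m creep '[{"slide":[0,0,-1],"angular":[0,0,0],"claw":-1},{"slide":[0,0,-2],"angular":[0,0,0],"claw":-1},{"slide":[0,0,-3],"angular":[0,0,0],"claw":-1},{"slide":[0,0,-3],"angular":[0,0,0],"claw":-1},{"slide":[0,0,-3],"angular":[0,0,0],"claw":-1},{"slide":[0,0,-1],"angular":[0,0,0],"claw":-1},{"slide":[0,0,0],"angular":[0,0,0],"claw":-1},{"slide":[0,0,0],"angular":[0,0,0],"claw":-1},{"slide":[0,0,0],"angular":[0,0,0],"claw":-1},{"slide":[0,0,0],"angular":[0,0,0],"claw":-1}]'
python3 shot.py w4
python3 - <<'E'
from h import *
S,D=viewer.snapshot("scene"),viewer.snapshot("side")
s=manip.sense(); M=R.from_quat(s["tool_rot"]).as_matrix(); tip=np.array(s["tcp_pos"])+M[:,2]*.089
A=[]
for n,i in(("scene",S),("side",D)):
    u,v=map(int,pix(cam(n),tip)); print(n,u,v); A.append(cv2.resize(i[v-60:v+30,u-60:u+60],(400,300),interpolation=3))
A.append(cv2.resize(cv2.imread("pics/w4.png"),(480,300))); p=np.zeros((300,320,3),np.uint8)
cv2.imwrite("pics/m4.png",np.vstack([np.hstack(A[:2]),np.hstack([A[2],p])]))
E
```

```text
t: 9.52
tcp_pos: [0.5241, 0.2621, 0.228]
tool_rot: [0.531, 0.847, -0.002, -0.002]
force: [-0.3, 0.2, -1.1]
finger_gap: 0.393
gripper_force: 41.7
[ 2.73121506e-01  4.80550438e-01  1.53300180e+00  6.97180339e-06
  1.13291247e+00 -1.77854534e-01]
scene 375 132
side 233 233
```

View pics/m4.png

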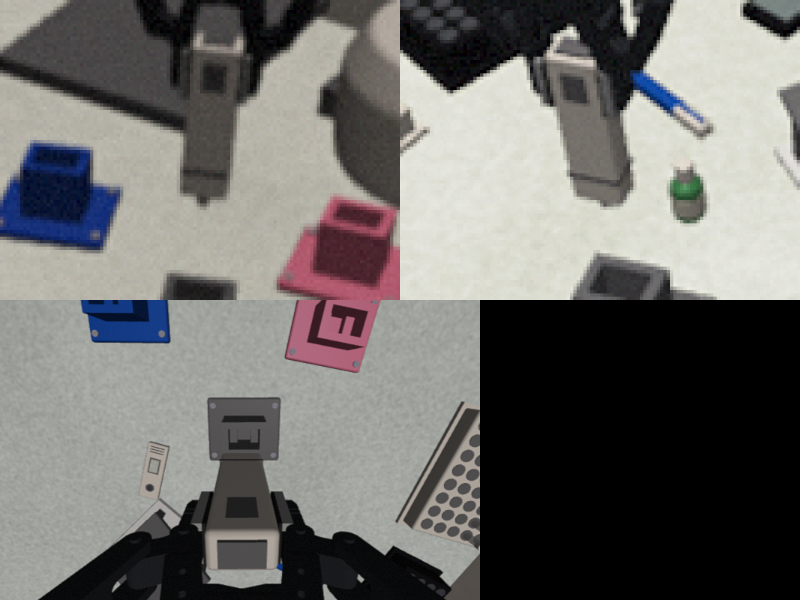

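The probe is clear of the holder and square in the fingers, and its tip is where I predicted (scene 375,132). I carry it over the stand and tilt it.

```bash
cat > rem.py <<'E'
from h import *
import sys
h=float(sys.argv[1]); s=manip.sense(); M=R.from_quat(s["tool_rot"]).as_matrix(); p=np.array(s["tcp_pos"])
a=np.radians(-19.5); X=np.array([np.cos(a),np.sin(a),0]); n=-X*np.sin(np.radians(20))+np.array([0,0,np.cos(np.radians(20))])
w=np.array([.489,.016,.063]); L=.089
tip=p+M[:,2]*L
print("tip rel window",(tip-w).round(4),"along n",((tip-w)@n).round(4))
print("tilt rotvec tool",M.T@np.cross(M[:,2],-n))
print("slide cm",(M.T@(w+n*(L+h)-p)*100).round(2), "F.n",np.array(s["force"])@n, s["q"])
E
python3 -m creep '[{"slide":[-2.54,-2.38,0],"angular":[0,0,0],"claw":-1},{"slide":[-2.54,-2.38,0],"angular":[0,0,0],"claw":-1},{"slide":[-2.54,-2.38,0],"angular":[0,0,0],"claw":-1},{"slide":[-2.54,-2.38,0],"angular":[0,0,0],"claw":-1},{"slide":[-2.54,-2.38,0],"angular":[0,0,0],"claw":-1},{"slide":[-2.54,-2.38,0],"angular":[0,0,0],"claw":-1},{"slide":[-2.54,-2.38,0],"angular":[0,0,0],"claw":-1},{"slide":[0,0,0],"angular":[0,0,0],"claw":-1}]'
python3 -m creep '[{"slide":[0,0,0],"angular":[-0.082,-0.083,0],"claw":-1},{"slide":[0,0,0],"angular":[-0.082,-0.083,0],"claw":-1},{"slide":[0,0,0],"angular":[-0.082,-0.083,0],"claw":-1},{"slide":[0,0,0],"angular":[0,0,0],"claw":-1},{"slide":[0,0,0],"angular":[0,0,0],"claw":-1},{"slide":[0,0,0],"angular":[0,0,0],"claw":-1}]'
python3 rem.py 0.03
```

```text
t: 10.33
tcp_pos: [0.4513, 0.0254, 0.2298]
tool_rot: [0.533, 0.846, -0.002, -0.001]
force: [0.2, 0.5, -2.1]
finger_gap: 0.395
gripper_force: 41.8
t: 10.83
tcp_pos: [0.455, 0.0299, 0.2309]
tool_rot: [0.523, 0.834, 0.038, 0.17]
force: [-0.1, 0.8, -1.4]
finger_gap: 0.397
gripper_force: 41.6
tip rel window [-0.0052  0.0038  0.0843] along n 0.0814
tilt rotvec tool [1.11426976e-03 4.42329963e-04 2.43945489e-18]
slide cm [ 1.51 -1.74  5.13] F.n -1.2198185111364654 [-0.13355311  0.2082969   2.06363385 -0.13872185  0.5304897  -0.47708059]
```

```bash
python3 -m creep '[{"slide":[0.5,-0.58,1.7],"angular":[0,0,0],"claw":-1},{"slide":[0.5,-0.58,1.7],"angular":[0,0,0],"claw":-1},{"slide":[0.5,-0.58,1.7],"angular":[0,0,0],"claw":-1},{"slide":[0,0,1],"angular":[0,0,0],"claw":-1},{"slide":[0,0,0],"angular":[0,0,0],"claw":-1},{"slide":[0,0,0],"angular":[0,0,0],"claw":-1},{"slide":[0,0,0],"angular":[0,0,0],"claw":-1}]'
python3 rem.py 0.01
python3 - <<'E'
from h import *
A=[]
s=manip.sense();M=R.from_quat(s["tool_rot"]).as_matrix(); tip=np.array(s["tcp_pos"])+M[:,2]*.089
for n in("scene","side"):
    i=viewer.snapshot(n); u,v=map(int,pix(cam(n),[.489,.016,.063])); print(n,u,v,pix(cam(n),tip)); A.append(cv2.resize(i[v-50:v+30,u-40:u+40],(400,400),interpolation=3))
cv2.imwrite("pics/m5.png",np.hstack(A))
E
```

```text
t: 11.42
tcp_pos: [0.4539, 0.028, 0.1658]
tool_rot: [0.523, 0.834, 0.038, 0.171]
force: [0.2, 0.1, -1.3]
finger_gap: 0.393
gripper_force: 41.6
tip rel window [-0.0062  0.0017  0.0192] along n 0.0202
tilt rotvec tool [ 1.95487566e-03  1.82944225e-03 -3.11030498e-18]
slide cm [0.06 0.   1.02] F.n -1.26079043707154 [-0.13898109  0.35117241  2.14820255 -0.23143983  0.30465519 -0.38034841]
scene 298 203 (np.float64(296.7103003187725), np.float64(195.76992242039884))
side 321 207 (np.float64(323.1959537747535), np.float64(203.68455424246267))
```

View pics/m5.png

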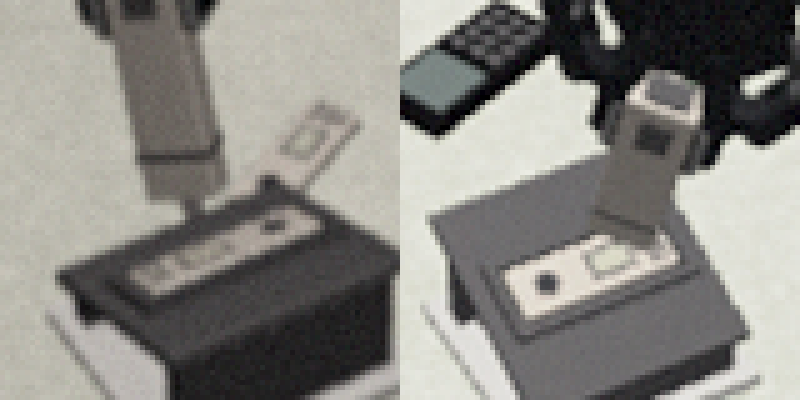

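Run:
```python
from h import *
s=manip.sense();M=R.from_quat(s["tool_rot"]).as_matrix(); p=np.array(s["tcp_pos"])
w=np.array([.489,.016,.063])
for n,(u0,v0),ox in(("scene",(298,203),0),("side",(321,207),400)):
    C=cam(n); f=lambda q:[int(round(t)) for t in ((pix(C,q)[0]-u0+40)*5+ox,(pix(C,q)[1]-v0+50)*5)]
    for L,name in((.077,"bottom"),(-.043,"top")):
        print(n,name,[f(p+M@np.array([a*.011,b*.017,L])) for a,b in((1,1),(1,-1),(-1,-1),(-1,1))],"ctr",f(p+M@np.array([0,0,L])))
    print("tip",f(p+M@np.array([0,0,.089])),"window",f(w))
i=viewer.snapshot("side"); d=i[157:237,281:361]; cv2.imwrite("pics/s6.png",d)
print(cv2.cvtColor(d,6)[40:62,30:58])
```

```text
scene bottom [[230, 176], [159, 180], [144, 201], [216, 197]] ctr [187, 188]
scene top [[175, -77], [102, -70], [85, -53], [159, -60]] ctr [130, -65]
tip [193, 213] window [203, 253]
side bottom [[577, 229], [642, 252], [655, 216], [590, 192]] ctr [616, 222]
side top [[621, 98], [693, 124], [707, 85], [635, 59]] ctr [664, 91]
tip [612, 234] window [604, 254]
[[113 108 110 108 107 108 108 112 113 106 101  98  97 101  98 101  95  99
  100 101 102 100  97  96 111 199 229 226]
 [106 110 110 109 110 110 111  98  98 100 106 100 100 100  97 100  98  99
   96 102 101  99  97  94  97 171 225 230]
 [107 112 107 107 109 111 109 108  89  72  77  86  97 101  98 101 101 100
   96  99 102  99  95 103 105 123 166 220]
 [111 109 107 110 110 107 108 112 100  87  85  69  69  71  87 100  99  98
  103  99  96  99  96 104 108 106 108 201]
 [106 109 108 104 111 107 111 108 101 100 100  88  89  77  71  67  70  85
   96 103 103  95  90 101 109 108 100 158]
 [107 112 111 110 109 109 110 104 102  98  98  98 102  99  89  85  80  65
   72  76  82 109  89  90 109 109 103 113]
 [109 113 107 109 114 112 110  95  76
[... 1135 characters left out ...]
 72 134 202 220 221 220 219 221 212 206 219 227 228 204 174 140 118 103
  102 107 109  98  88  78  75  73  82  97]
 [ 77 154 213 221 221 219 218 220 226 224 212 185 153 133 108 100 101 110
  112  98  83  64  68  82  96  98 105 108]
 [121 183 220 221 220 221 223 218 199 170 143 119 101 100 106 111  97  93
   78  71  73  86  94 103 111 112 108 111]
 [202 213 222 228 225 205 175 153 129 109 103 102 113 109 102  78  74  71
   88 100  98 106 107 112 106 109 109 108]
 [226 228 216 193 166 138 117 103 104 109 115  99  91  79  73  84  93 102
  104 108 107 108 110 108 110 110 106 109]
 [204 172 144 122 101 100 105 109 103  91  80  71  73  83  97 103 110 108
  108 109 110 108 108 108 107 109 110 105]]
```

```bash
python3 shot.py w5
python3 - <<'E'
from h import *
import json
s=json.load(open("w5.json")); C=cam("wrist",s); w=np.array([.489,.016,.063]); y=np.array([np.cos(np.radians(70.5)),np.sin(np.radians(70.5)),0])
u,v=pix(C,w); print(u,v,"well pred",pix(C,w+y*.0356)); u,v=int(u),int(v); x0,y0=u-60,max(v-75,0); print(x0,y0)
cv2.imwrite("pics/c5.png",cv2.resize(cv2.imread("pics/w5.png")[y0:y0+100,x0:x0+130],(780,600),interpolation=3))
E
```

```text
[-0.13870745  0.34955577  2.15034244 -0.23193071  0.30383177 -0.37984421]
323.1962612962643 201.92158086909453 well pred (np.float64(357.65699846622795), np.float64(169.3433046969037))
263 126
```

View pics/c5.png

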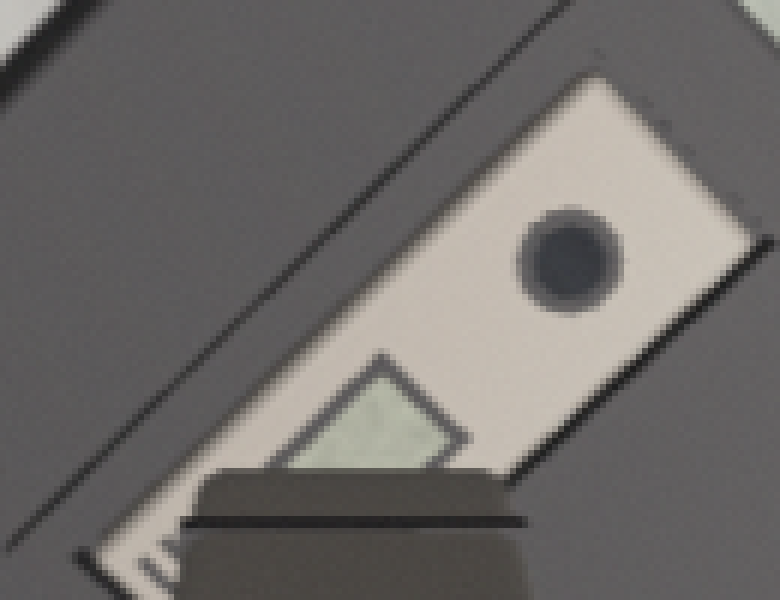

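The wrist view shows the window's near end centred at pixel (333.5,192.3) and the well at (358,169.3). Both agree with my prediction within a pixel, so I go down in small steps watching the force.

```bash
python3 - <<'E'
from h import *
import json
C=cam("wrist",s:=json.load(open("w5.json"))); M=R.from_quat(s["tool_rot"]).as_matrix()
print("barrel edge pred",[pix(C,s["tcp_pos"]+M@np.array([.011,b*.017,.077])) for b in(-1,1)],"seen ~(296.5,204.5),(347,204.5)")
E
python3 -m creep '[{"slide":[0.06,0,0.6],"angular":[0,0,0],"claw":-1},{"slide":[0,0,0.6],"angular":[0,0,0],"claw":-1},{"slide":[0,0,0.4],"angular":[0,0,0],"claw":-1},{"slide":[0,0,0],"angular":[0,0,0],"claw":-1},{"slide":[0,0,0],"angular":[0,0,0],"claw":-1},{"slide":[0,0,0],"angular":[0,0,0],"claw":-1}]' | grep force; python3 rem.py -0.004
python3 -m creep '[{"slide":[0,0,0.2],"angular":[0,0,0],"claw":-1},{"slide":[0,0,0],"angular":[0,0,0],"claw":-1},{"slide":[0,0,0],"angular":[0,0,0],"claw":-1}]' | grep ^force; python3 rem.py -0.004
```

```text
barrel edge pred [(np.float64(296.82765785094426), np.float64(200.65033201658872)), (np.float64(348.4968768903995), np.float64(200.6525534291805))] seen ~(296.5,204.5),(347,204.5)
force: [0.3, 0.4, -1.8]
gripper_force: 41.7
tip rel window [-0.0035  0.0009  0.0031] along n 0.0042
tilt rotvec tool [1.55264522e-04 3.91700186e-04 2.43945489e-18]
slide cm [-0.14  0.18  0.82] F.n -1.7612350945651285 [-0.14049734  0.39324377  2.15696211 -0.27095042  0.25738315 -0.34085839]
force: [1.0, 0.4, -1.4]
tip rel window [-0.0026  0.0006  0.0015] along n 0.0023
tilt rotvec tool [6.57571597e-04 7.31554408e-04 2.03287907e-19]
slide cm [-0.13  0.17  0.63] F.n -1.6155384009570537 [-0.14087965  0.39801589  2.15732116 -0.27642331  0.25179896 -0.33555376]
```

```bash
python3 -m creep '[{"slide":[0,0.1,0],"angular":[0,0,0],"claw":-1},{"slide":[0,0,0.2],"angular":[0,0,0],"claw":-1},{"slide":[0,0,0],"angular":[0,0,0],"claw":-1},{"slide":[0,0,0],"angular":[0,0,0],"claw":-1}]' | grep ^force; python3 rem.py -0.004|grep -v tilt
python3 -m creep '[{"slide":[0,0,0.15],"angular":[0,0,0],"claw":-1},{"slide":[0,0,0],"angular":[0,0,0],"claw":-1},{"slide":[0,0,0],"angular":[0,0,0],"claw":-1}]' | grep ^force; python3 rem.py -0.004|grep -v tilt
```

```text
force: [0.6, -0.6, -1.4]
tip rel window [-0.0011  0.0009 -0.0002] along n 0.0003
slide cm [-0.13  0.07  0.43] F.n -1.5538675612843358 [-0.13962143  0.40355545  2.15525296 -0.28155728  0.24877192 -0.32917164]
force: [-0.3, 0.1, 0.8]
tip rel window [-0.0006  0.0007 -0.0015] along n -0.0011
slide cm [-0.13  0.06  0.29] F.n 0.8485919236415143 [-0.13993635  0.40722273  2.15562675 -0.28585615  0.24455161 -0.32500047]
```

```bash
python3 -m creep '[{"slide":[0,0,0.15],"angular":[0,0,0],"claw":-1},{"slide":[0,0,0],"angular":[0,0,0],"claw":-1},{"slide":[0,0,0],"angular":[0,0,0],"claw":-1}]' | grep ^force; python3 rem.py -0.004|grep -v tilt
python3 -m creep '[{"slide":[0,0,0.1],"angular":[0,0,0],"claw":-1},{"slide":[0,0,0],"angular":[0,0,0],"claw":-1},{"slide":[0,0,0],"angular":[0,0,0],"claw":-1},{"slide":[0,0,0],"angular":[0,0,0],"claw":-1}]' | grep ^force; python3 rem.py -0.004|grep -v tilt
```

```text
force: [-0.6, 0.5, 1.0]
tip rel window [-0.0001  0.0005 -0.003 ] along n -0.0027
slide cm [-0.13  0.07  0.13] F.n 1.1519825412064175 [-0.14021137  0.41122591  2.15591297 -0.29029178  0.24051545 -0.32066202]
force: [-0.3, 0.4, 1.9]
tip rel window [ 0.0002  0.0004 -0.0039] along n -0.0036
slide cm [-0.13  0.07  0.04] F.n 1.8993754086287038 [-0.14037781  0.41376564  2.15608676 -0.29332194  0.23790698 -0.31770274]
```

```bash
for i in 1 2 3 4; do python3 -m creep '[{"slide":[0,0,0],"angular":[0,0,0],"claw":-1},{"slide":[0,0,0],"angular":[0,0,0],"claw":-1}]' | grep -E '^force|tcp_pos|gripper'; done; python3 rem.py -0.004; python3 shot.py w6
python3 - <<'E'
# well seen in wrist image -> lateral check of tool vs cassette
from h import *
import json
s=json.load(open("w6.json")); C=cam("wrist",s); g=cv2.cvtColor(cv2.imread("pics/w6.png"),6)
y=np.array([np.cos(np.radians(70.5)),np.sin(np.radians(70.5)),0]); w=np.array([.489,.016,.063]); n=np.array([-.322,.114,.940]); q=w+y*.0356; u,v=pix(C,q)
x0,y0=int(u)-16,int(v)-16; m=(g[y0:y0+32,x0:x0+32]<130).astype(np.uint8)*255
for c in cv2.findContours(m,cv2.RETR_LIST,2)[0]:
    a=cv2.contourArea(c)
    if a>80: e,r=cv2.minEnclosingCircle(c); e=(e[0]+x0,e[1]+y0); print("well",e,r,a,"pred",(u,v),"diff mm tool",(R.from_quat(s["tool_rot"]).as_matrix().T@(onplane(C,*e,w,n)-q)*1e3).round(1))
E
```

```text
tcp_pos: [0.4604, 0.0266, 0.1427]
force: [-0.4, 0.3, 1.7]
gripper_force: 42.1
tcp_pos: [0.4604, 0.0266, 0.1427]
force: [0.5, 0.1, 2.1]
gripper_force: 42.1
tcp_pos: [0.4604, 0.0266, 0.1427]
force: [-0.6, 0.9, 1.7]
gripper_force: 42.1
tcp_pos: [0.4604, 0.0266, 0.1427]
force: [-1.2, -0.1, 0.8]
gripper_force: 42.1
tip rel window [ 0.0002  0.0004 -0.0039] along n -0.0037
tilt rotvec tool [ 6.96736503e-04  7.43101935e-04 -1.77876919e-19]
slide cm [-0.13  0.06  0.03] F.n 1.1575045234476087 [-0.14043109  0.41384543  2.1560326  -0.29334091  0.23787167 -0.31776459]
[-0.14043109  0.41384543  2.1560326  -0.29334091  0.23787167 -0.31776459]
well (361.125, 178.5625) 9.504416465759277 251.5 pred (np.float64(361.32691708247364), np.float64(178.7986925861434)) diff mm tool [ 0.2 -0.1 -0. ]
```

The pose is steady: contact force is about 3 N, the nose is about 3.5–4 mm in, and the lateral error is about 1 mm. Handing in.

```bash
python3 -c "
from station import ticket
print(ticket.sign_off())"
```

```text
the job is handed in; nothing more can be done
None
```

Job handed in, with no verdict shown: the knob is at its zero stop, and the probe is held square on the result window at an estimated 3 N, nose about 3.5–4 mm in; I didn't re-check the loose items at the end.

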